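Clamp a resin specimen bar in the trimming clamp

TASK

Clamp the red specimen bar in the green trimming clamp: take it out of its store and lay its steel shank on the clamp's bed under the open jaw, the shank's end fully home against the back stop, its side flat against the side fence and the resin sticking out to the front. Then turn the T-handle clockwise, seen from above, until you feel the resistance rise and the bar is firmly held, but do not force the screw beyond that. Do not touch the amber resin, and leave the other bars and everything else on the bench where they are.

Things in the scene. Friction and masses are not known exactly. Their poses are not given: they have to be found in the camera images.
- clamp: trimming clamp: green cast C-frame fixed to the bench, open to its front (-x) and to +y. Origin on the bench under the screw's axis; x points from the front to the back stop, z up. Base plate 12 mm thick, x -58 to +82, y +-54 mm. Column x 26 to 60, y +-23 mm, up to z 150. Fixed top arm with brass screw nut x -20 to +62, y +-19, z 124 to 161 mm
- clamp_seat (a point): on the bed's top face, at clamp (-7, 0, 50) mm, axes as the clamp's: a bar is seated when its origin is here and its x axis points as the clamp's. The ground steel bed fills clamp x -40 to +26, y -22 to +20 mm and is 50 mm above the bench
- fence_face (a point): middle of the foot of the side fence's flat face, at clamp (-7, -10, 50) mm, axes as the clamp's. The steel fence stands on the bed: x -36 to +22, y -22 to -10, z 50 to 62 mm; the shank's side goes flat against it, from +y
- back_stop (a point): middle of the flat steel back stop's foot, at clamp (26, 0, 50) mm, axes as the clamp's; it is 34 mm wide and 62 mm high. The end of the shank goes against it
- clamp_jaw: steel upper jaw, pressed down by the screw; origin in its underside on the screw's axis, axes as the clamp's. It fills x -38 to +18, y -9 to +17 mm, 20 mm thick. Its underside is 28 mm above the bed with the screw at 0; the screw bears on it through stiff disc springs, so its force on the shank grows by about 65 N per rad of screw
- clamp_handle (a joint): turn of the screw, rad: grows clockwise seen from above and lowers the jaw 12 mm a turn. The jaw meets a 20 mm high shank at about 4.2. Starts at 1.3 to 2.35 (5.5 to 3.5 mm clear over a shank). Dry friction of about 0.22 N m, either way, keeps it where it is left; once the jaw bears on the shank the torque climbs on top of this by about 0.12 N m per rad
- handle_bar (a point): centre of the T-handle's bar, on the screw's axis; x axis along the bar. Level round steel bar 12 mm thick, 70 mm long, a black 17 mm ball on each end; 190 mm above the bench with the screw at 0, sinking with the jaw. Below it a 10 mm stem 10 mm long, then an 18 mm collar. Pinch it across its middle from above
- store: white specimen store, fixed; origin on the bench, z up, open to its -x. Three level tunnels at y -62, 0, +62 mm, 36 mm wide, with side walls 4 mm thick. Floor 6 mm thick, 172 mm wide, x -91 to +31 mm; before x -45 it is an open ledge. Clear roof x -45 to +33 mm, underside z 38, top z 42 mm. Bars lie with head and resin inside
- bar_red: the specimen bar to clamp: 126 mm long, loose, 0.28 kg, lies flat. Origin under the middle of the shank, x axis towards the plain end, z up. Steel shank 20 x 20 mm, x -33 to +33, red band near its end; red head 26 wide, 24 high, x -79 to -33 mm. In the store its x axis points out of the front and it must be drawn 66 mm out before it can be lifted; its tunnel varies
- bar_red_resin: the fragile amber resin block on the red bar's head, 14 mm long, 18 x 18 mm, bar x -93 to -79 mm, origin at its centre
- bar_blue: a bar of the same shape as the red one, with blue head and band; stays in the store
- bar_yellow: a bar of the same shape as the red one, with yellow head and band; stays in the store
- glass_jar: clear round glass jar, 75 mm in diameter, 54 mm high, loose, origin under its centre; a bystander
- spirit_lamp: glass spirit lamp, 82 mm in diameter, 85 mm high, loose, origin under its centre; a bystander
- centrifuge_tube: upright 50 ml tube with orange cap, 34 mm in diameter, 112 mm high, loose, origin under its centre; a bystander
- petri_dish: closed petri dish, 90 mm in diameter, 15 mm high, loose, origin under its centre; a bystander
- beaker: clear plastic beaker, 56 mm wide, 70 mm high, loose, origin under its centre; a bystander
- marker: white marker pen with blue cap, 134 mm long (along its y axis), 14 mm high, lying loose, origin under its middle; a bystander

How it is judged:
By the outcome, as a careful person would: the job done as asked, in the order asked, and still so for the second after the job is handed in, with the robot touching nothing.
It also fails if it takes over 72 s, if anything falls off the work surface, if the arm or the gripper's body presses on something with over 40 N, if the wrist force passes 120 N, or if a joint passes its speed limit or range.

ROBOT

A 6-joint arm with a two-finger parallel gripper is mounted at the origin on a cart in front of the work surface, level with it; the furniture and walls round the work are solid. World frame = base frame: x ahead of the robot, y to its left, z up, the work surface at z = 0. Lengths are in mm, angles in rad, forces in N, time in s.
With the tool pointing down it reaches from about 275 to 750 mm from the base axis. Payload 10.2 kg.
Tool frame: the origin (TCP) lies at the centre of the arm's flange, where the gripper is bolted on; the fingertips stand 173 mm ahead of it and the grasp point (between the pads) lies 155 mm ahead of it; z points along the fingers, y is the line along which they close (so a half turn about z gives the same grasp; the last joint's range is limited). The gripper opens to 85 mm and grips with 20 to 120 N. Pads are 22 mm wide; open, the fingers measure 114 mm over their backs; the gripper's body (76 mm by 85 mm) begins 54 mm behind the grasp point. The pads swing forward as they close: fully open they stand 13 mm farther back than shut.
Start: joints at [-1.487, 0.313, 1.498, -0, 1.331, -0.223], TCP at [158.542, -500.497, 404.694] pointing down, gripper open.
Joint ranges: [-2.94, 2.94], [-0.97, 2.17], [0.19, 2.56], [-1.23, 4.37], [0.02, 3.11], [-2.88, 2.88]. Speed limits (rad/s): [2.39, 2.39, 3.01, 3.14, 3.14, 3.14].

INTERFACE

Orientations are given as a unit quaternion [w, x, y, z].
In Python, from rig import ctrl gives the robot as it stands.
- The arm moves only by the shell command python3 steer.py 'ROWS' [OPENING] [FORCE]. ROWS is one flat JSON list of numbers that holds 1 to 8 rows one after another, with no inner brackets; each row has 6 numbers: dx, dy, dz in units of 20 mm, then a rotation vector rx, ry, rz in rad; each row is the pose to reach, as a shift and turn from the pose commanded when the command began, along the tool's axes at that moment; what a row does not reach only later rows make up. A row lasts 1/10 s, in which the tool goes at most 50 mm and 0.15 rad, less where a joint would pass 70% of its speed; a pose out of reach is approached as far as the arm can. OPENING is the opening from 0.0 (shut) to 1.0 (fully open), set as the command begins (- or left out keeps the last). The fingers move at their own pace and stop on an object; FORCE is the grip in N (left out, the last holds). Time passes only in rows, so rows that do not move let the fingers close. It prints the time, the measured TCP pose, the force, the opening and the grip force at its end. Input that does not fit is refused with a message, and nothing moves.
- ctrl.sense(): the state, without advancing time (a new reading comes with each control period).
- ctrl.capture(name): name is "scene" or "side" or "wrist"; returns the picture (400x640x3 uint8, red, green, blue); there is no depth.
- ctrl.calibration(name): a dict with "fx", "fy", "cx", "cy" (pixels), "position" and "attitude" of the camera in the world. Camera axes: x right, y down, z forward; pixel columns grow to the right and rows downward; lengths in mm; the calibration is good to about 2 mm. A picture is of the moment at which its call begins: read the wrist's pose just before it. calibration takes no time and is no camera call; for the wrist camera it gives the pose at the moment of the call.
- ctrl.finish_job(): hands the job in; it is judged then, once.
The state is a dict: "time_s": time; "joints": joint angles; "dq": joint speeds; "tau": joint torques, N m; "eef_pos": TCP position; "ee_rot": TCP orientation; "force": force on the tool from outside, world axes, zero at the start; "wrist_torque": the same for the moment, N m; "grip_width": opening from 0.0 (shut) to 1.0 (fully open); "grip_force": force on a finger pad.
Only numpy, scipy, OpenCV 4.12 (cv2) and the standard library are available. Lean on these libraries where they do the work, as an engineer would, in place of code of your own. Each camera call takes 0.05 s, during which the arm holds its last target. There are 200 camera calls.

## Working session

There is one attempt and no reset: what is moved stays moved. The work goes in short steps, Python scripts to look and compute and a shell command to move; the robot and the scene stay as the last step left them, time stands still between calls to the robot, and variables do not carry over. Pictures are saved under pics/ and viewed, at most 10 in all, crops included, and the job is handed in when it is done.

```bash
ls; mkdir -p pics; python3 - <<'E'
from rig import ctrl
import cv2,numpy as np
s=ctrl.sense();print(s)
for n in("scene","side","wrist"):
    c=ctrl.calibration(n);print(n,c)
    im=ctrl.capture(n);cv2.imwrite(f"pics/{n}0.png",im[:,:,::-1])
E
```

```text
pics
rig.py
steer.py
{'time_s': 0.0, 'joints': array([-1.48739566e+00,  3.13432556e-01,  1.49842271e+00, -2.54414608e-05,
        1.33101110e+00, -2.23375105e-01]), 'dq': array([-6.72263730e-04,  9.27417829e-04, -7.30956731e-05, -4.10242439e-04,
       -1.44362115e-04,  4.09610065e-04]), 'tau': array([ 5.78255167e-04, -4.12270367e+01, -2.59746659e+01, -1.47254514e-04,
        4.13514776e-03, -1.22394638e-05]), 'eef_pos': array([ 158.53839898, -500.44850734,  404.14927481]), 'ee_rot': array([-6.36161956e-04,  9.88258462e-01,  1.52790076e-01,  3.22108713e-05]), 'force': array([ 0.8312364 ,  0.90396799, -0.53474813]), 'wrist_torque': array([ 0.03187428, -0.00755608,  0.00553235]), 'grip_force': 0.0, 'grip_width': 1.0030670107135342}
scene {'fx': 385.26719309764013, 'fy': 385.26719309764013, 'cx': 317.2277978627127, 'cy': 193.67177050136038, 'position': array([ 67.63812139, 727.9168574 , 751.35984905]), 'attitude': array([ 0.12491475, -0.24620111,  0.8545551 , -0.43990556])}
side {'fx': 389.58668979577703, 'fy': 389.58668979577703, 'cx': 323.0689290579112, 'cy': 192.36682192570686, 'position': array([340.96358233, 921.85301285, 687.1655564 ]), 'attitude': array([ 0.04502891, -0.09997666,  0.86720411, -0.48573048])}
wrist {'fx': 358.6302918182903, 'fy': 358.6302918182903, 'cx': 316.34137248980016, 'cy': 195.08434597481232, 'position': array([ 237.89450489, -474.35492831,  373.90517286]), 'attitude': array([ 0.13215753,  0.79593706, -0.58255606, -0.09821926])}
```

View pics/scene0.png

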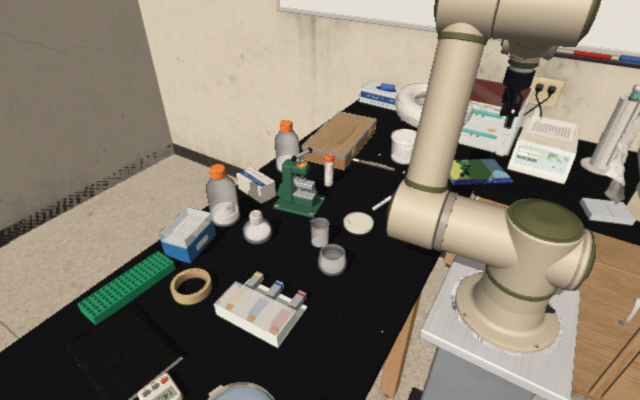

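View pics/side0.png

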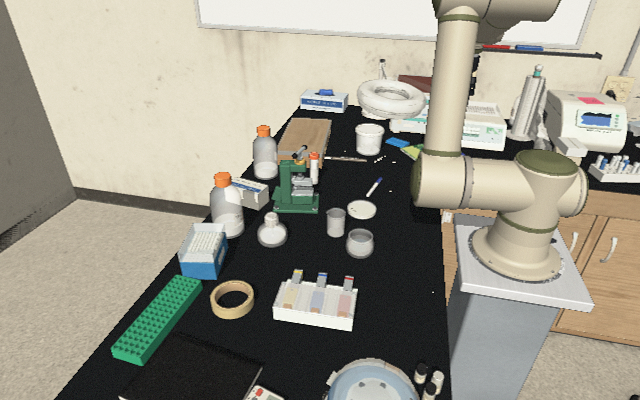

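```bash
cat > h.py <<'E'
from rig import ctrl
import cv2,numpy as np
from scipy.spatial.transform import Rotation as R
def rot(q): return R.from_quat(np.r_[q[1:],q[0]])
def ray(c,u,v):
    d=rot(c["attitude"]).apply([(u-c["cx"])/c["fx"],(v-c["cy"])/c["fy"],1]);return np.array(c["position"]),d
def atz(c,u,v,z):
    p,d=ray(c,u,v);return p+d*(z-p[2])/d[2]
def proj(c,P):
    q=rot(c["attitude"]).inv().apply(np.atleast_2d(P)-c["position"])
    return np.c_[q[:,0]/q[:,2]*c["fx"]+c["cx"],q[:,1]/q[:,2]*c["fy"]+c["cy"]]
def tri(obs):
    A=np.zeros((3,3));b=np.zeros(3)
    for c,u,v in obs:
        p,d=ray(c,u,v);d=d/np.linalg.norm(d);M=np.eye(3)-np.outer(d,d);A+=M;b+=M@p
    return np.linalg.solve(A,b)
E
python3 - <<'E'
from h import *
np.set_printoptions(precision=1,suppress=True)
a,b=ctrl.calibration("scene"),ctrl.calibration("side")
print(tri([(a,303,295),(b,349,277)]),atz(a,303,295,26),atz(b,349,277,26))
print(tri([(a,303,157),(b,300,152)]))
for u,v in((275,324),(353,330),(277,285),(355,295)):print(atz(b,u,v,20))
for u,v in((275,213),(319,213)):print(atz(b,u,v,12))
for n,c,box in(("scene",a,(130,240,240,420)),("side",b,(140,335,230,400))):
    im=cv2.imread(f"pics/{n}0.png")[box[0]:box[1],box[2]:box[3]]
    cv2.imwrite(f"pics/{n}0c.png",cv2.resize(im,None,fx=3,fy=3,interpolation=cv2.INTER_CUBIC))
c=ctrl.calibration("wrist");s=ctrl.sense();r=rot(s["ee_rot"])
print("cam in tool",r.inv().apply(c["position"]-s["eef_pos"]),(r.inv()*rot(c["attitude"])).as_matrix(),r.as_matrix())
E
```

```text
[417.3 229.6  21.1] [413.7 234.4  26. ] [417.7 232.9  26. ]
[624.7 -85.6 181.3]
[547.3 401.5  20. ]
[385.1 378.5  20. ]
[578.8 293.   20. ]
[395.5 281.   20. ]
[682.1   0.7  12. ]
[552.7 -31.9  12. ]
cam in tool [83.5 -0.9 30.3] [[-0.  -0.9 -0.3]
 [ 1.   0.  -0. ]
 [ 0.  -0.3  0.9]] [[ 1.   0.3 -0. ]
 [ 0.3 -1.   0. ]
 [ 0.  -0.  -1. ]]
```

View pics/side0c.png

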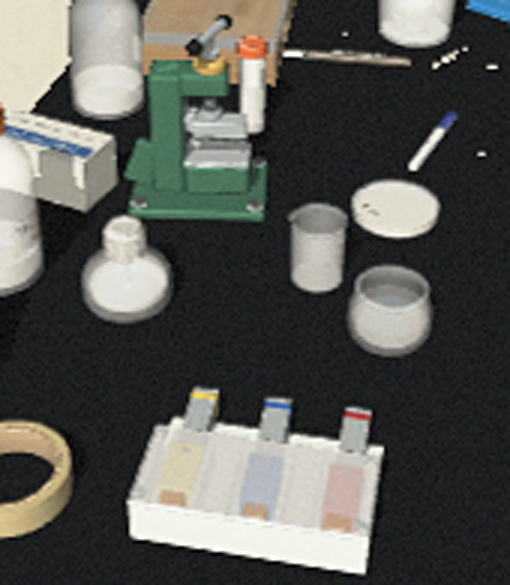

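```bash
python3 - <<'E'
from h import *
np.set_printoptions(precision=0,suppress=True)
b=ctrl.calibration("side")
def px(x,y):return 230+x/3,140+y/3
for n,x,y,z in(("jar",390,325,8),("beaker",318,275,8),("lamp",125,295,8),("petri",395,220,8),("tubecap",252,45,112),("marker",432,140,7),("redend",357,410,24),("blueend",278,402,24),("yelend",205,392,24),("roofFL",183,418,40),("roofFR",382,448,40),("roofBR",368,535,42),("roofBL",130,505,42),("handle ballL",192,47,176),("ballR",225,21,176),("nut",208,65,161),("baseFrontR",265,213,12),("baseFrontL",131,213,12)):
    print(n,atz(b,*px(x,y),z))
E
```

```text
jar [408.  99.   8.]
beaker [486.  42.   8.]
lamp [654. 115.   8.]
petri [427. -68.   8.]
tubecap [ 614. -217.  112.]
marker [ 407. -239.    7.]
redend [418. 230.  24.]
blueend [482. 236.  24.]
yelend [542. 239.  24.]
roofFL [546. 287.  40.]
roofFR [391. 282.  40.]
roofBR [389. 367.  42.]
roofBL [557. 380.  42.]
handle ballL [640. -71. 176.]
ballR [ 624. -138.  176.]
nut [622. -66. 161.]
baseFrontR [557. -42.  12.]
baseFrontL [689.  -9.  12.]
```

```bash
cat >> h.py <<'E'
def togo(x,y,z,yaw=None):
    """shift and rz in tool axes (tool kept pointing straight down) from present measured pose"""
    s=ctrl.sense();r=rot(s["ee_rot"]);X=r.as_matrix()[:,0];cy=np.arctan2(X[1],X[0])
    d=r.inv().apply(np.array([x,y,z])-s["eef_pos"])
    print("t",round(s["time_s"],2),"pos",s["eef_pos"].round(1),"yaw",round(cy,4),"go",d.round(1),"rz",None if yaw is None else round((cy-yaw+np.pi)%(2*np.pi)-np.pi,4),"q6",s["joints"][5].round(2))
E
python3 -c "
from h import *
togo(570,-100,450,3.39)"
```

```text
t 0.15 pos [ 158.5 -500.5  404.3] yaw 0.3068 go [ 513.2 -257.6  -45.4] rz -3.0832 q6 -0.22
```

Careful with the scale: shifts go in units of 20 mm. That gives: 360 mm is 18, 320 mm is 16.

```bash
python3 steer.py '[2.5, -1.25, -0.25, 0, 0, -0.15, 5, -2.5, -0.5, 0, 0, -0.3, 7.25, -3.75, -0.75, 0, 0, -0.45, 9.5, -4.75, -1, 0, 0, -0.6, 11.75, -5.9, -1.25, 0, 0, -0.75, 14, -7, -1.5, 0, 0, -0.9, 16, -8, -1.75, 0, 0, -1.05, 18, -9, -2, 0, 0, -1.2]' && python3 -c "
from h import *
togo(570,-100,450,3.39)"
```

```text
time_s: 0.95
eef_pos: [445.3, -221.5, 444.4]
ee_rot: [-0.0, 0.727, 0.686, -0.0]
force: [-0.0, -1.2, -0.3]
grip_width: 0.999
grip_force: 0.0
t 0.95 pos [ 445.3 -221.5  444.4] yaw 1.5129 go [128.5 117.5  -5.6] rz -1.8771 q6 -0.64
```

Scaled: 128 mm is 6.4, 125 mm is 6.25.

```bash
python3 steer.py '[1, 1, -0.25, 0, 0, -0.15, 2, 2, -0.25, 0, 0, -0.3, 3, 2.75, -0.25, 0, 0, -0.45, 4, 3.5, -0.25, 0, 0, -0.6, 4.75, 4.25, -0.25, 0, 0, -0.75, 5.5, 5, -0.25, 0, 0, -0.9, 6.25, 5.75, -0.25, 0, 0, -1.05, 6.4, 5.85, -0.25, 0, 0, -1.2]' && python3 -c "
from h import *
togo(570,-100,450,3.39)"
```

```text
time_s: 1.75
eef_pos: [570.2, -101.7, 448.5]
ee_rot: [-0.0, 0.212, 0.977, 0.0]
force: [-0.3, -1.5, 0.4]
grip_width: 0.999
grip_force: 0.0
t 1.75 pos [ 570.2 -101.7  448.5] yaw 2.7147 go [ 0.9  1.5 -1.5] rz -0.6753 q6 -1.52
```

```bash
python3 steer.py '[0, 0, 0, 0, 0, -0.15, 0, 0, 0, 0, 0, -0.3, 0, 0, 0, 0, 0, -0.45, 0, 0, 0, 0, 0, -0.6, 0, 0, 0, 0, 0, -0.67, 0, 0, 0, 0, 0, -0.67, 0, 0, 0, 0, 0, -0.67]' && python3 -c "
from h import *
togo(570,-100,450,3.39)
import pickle
c=ctrl.calibration('wrist');im=ctrl.capture('wrist');cv2.imwrite('pics/w1.png',im[:,:,::-1]);pickle.dump(c,open('w1.pkl','wb'))"
```

```text
time_s: 2.45
eef_pos: [569.1, -103.1, 449.0]
ee_rot: [-0.0, -0.116, 0.993, 0.0]
force: [1.0, -0.0, -0.9]
grip_width: 1.001
grip_force: 0.0
t 2.45 pos [ 569.1 -103.1  449. ] yaw -2.9085 go [-1.6  2.8 -1. ] rz -0.0153 q6 -2.19
```

View pics/w1.png

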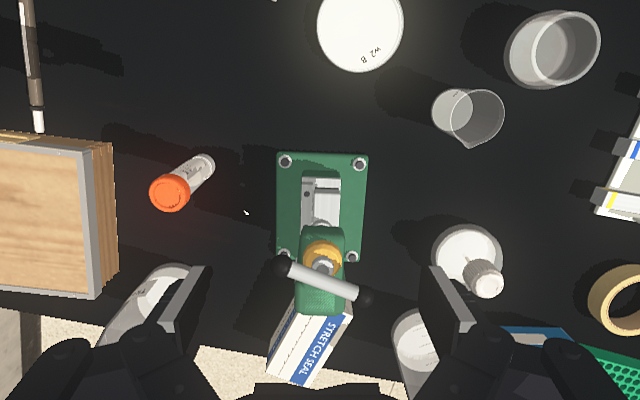

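```bash
python3 -c "
from h import *
im=cv2.imread('pics/w1.png')[140:312,262:392]
cv2.imwrite('pics/w1c.png',cv2.resize(im,None,fx=3.45,fy=3.45,interpolation=cv2.INTER_CUBIC))"
```

```text
(no output)
```

View pics/w1c.png

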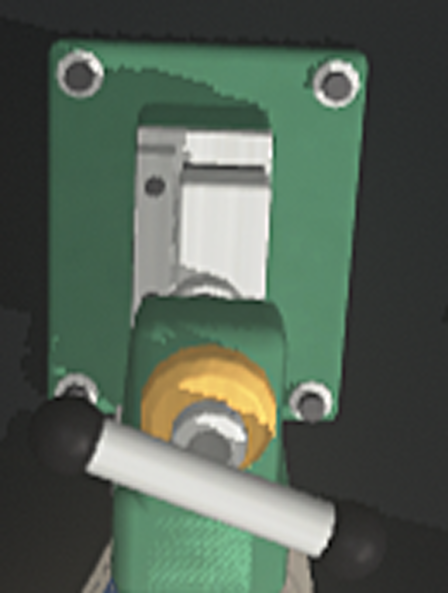

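```bash
cat > clampfit.py <<'E'
from h import *
import pickle
from scipy.optimize import least_squares
np.set_printoptions(precision=2,suppress=True)
c=pickle.load(open('w1.pkl','rb'))
obs=[((-58,-54,12),(49,42)),((-58,54,12),(368,50)),((82,54,12),(338,420)),((-40,-22,50),(137,128)),((-40,20,50),(273,128)),((-36,-22,62),(137,147))]
M=np.array([o[0] for o in obs],float);U=np.array([o[1] for o in obs])/3.45+[262,140]
B=np.array([(67,437),(358,543)])/3.45+[262,140]
def f(p):
    r=R.from_euler('z',p[2]);P=r.apply(M)+[p[0],p[1],p[5]]
    h=p[4]-0; b=np.array([[-39,0,0],[39,0,0]]);
    H=R.from_euler('z',p[3]).apply(b)+[p[0],p[1],h]
    return np.r_[(proj(c,P)-U).ravel(),(proj(c,H)-B).ravel(),p[5]/2]
s=least_squares(f,[620,-85,.23,-1.3,186,0]);print(s.x,s.fun)
x,y,yaw,ha,h,dz=s.x
print("screw",(190-h)*2*np.pi/12,"rms",np.sqrt(np.mean(s.fun**2)))
for q in((-7,0,50),(26,0,50)):print(R.from_euler('z',yaw).apply(q)+[x,y,0])
E
python3 clampfit.py
```

```text
[629.92 -81.38   0.2    1.39 184.96  -4.45] [ 0.05  0.55  0.14  0.88  0.53 -0.19  0.6   0.31 -0.03  1.39  0.14  1.61
 -5.69 -4.02  4.97  1.26 -2.23]
screw 2.640120692306709 rms 2.2503757119518824
[623.06 -82.79  50.  ]
[655.38 -76.12  50.  ]
```

Scaled: 70 mm is 3.5, 50 mm is 2.5.

```bash
python3 steer.py '[2, 0, 1, 0, 0, 0, 3.5, 0, 2.5, 0, 0, 0, 3.5, 0, 2.5, 0, 0, 0, 3.5, 0, 2.5, 0, 0, 0]' && python3 -c "
from h import *
import pickle
c=ctrl.calibration('wrist');im=ctrl.capture('wrist');cv2.imwrite('pics/w2.png',im[:,:,::-1]);pickle.dump(c,open('w2.pkl','wb'))
print(proj(c,[[630,-81,60]]))
u,v=proj(c,[[615,-85,80]])[0].astype(int);print(u,v)
im=im[v-75:v+125,u-80:u+80,::-1];print(u-80,v-75)
cv2.imwrite('pics/w2c.png',cv2.resize(im,None,fx=3,fy=3,interpolation=cv2.INTER_CUBIC))"
```

```text
time_s: 2.9
eef_pos: [501.0, -119.6, 399.6]
ee_rot: [0.0, -0.116, 0.993, -0.0]
force: [0.1, 0.6, 1.0]
grip_width: 0.998
grip_force: 0.0
[[322.76075026 299.86001445]]
322 298
242 223
```

View pics/w2c.png

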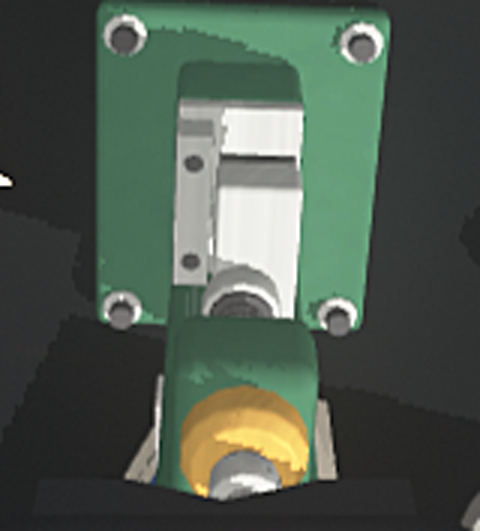

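```bash
cat > clampfit.py <<'E'
from h import *
import pickle
from scipy.optimize import least_squares
np.set_printoptions(precision=2,suppress=True)
c1,c2=[pickle.load(open(f'w{i}.pkl','rb')) for i in(1,2)]
J='j'
o1=[((-58,-54,12),(49,42)),((-58,54,12),(368,50)),((82,54,12),(338,420)),((-40,-22,50),(137,128)),((-40,20,50),(273,128)),((-36,-22,62),(137,152)),((-38,17,'t'),(268,183)),((-38,-9,'t'),(181,182))]
o2=[((-58,-54,12),(97,3)),((-58,54,12),(390,10)),((82,54,12),(361,330)),((82,-54,12),(97,323)),((-40,-22,50),(179,103)),((-40,20,50),(302,105)),((-36,-22,62),(178,135)),((-36,-10,62),(213,136)),((-38,-9,'t'),(215,187)),((-38,17,'t'),(300,187))]
V=[(c1,o1,3.45,(262,140)),(c2,o2,3,(242,223))]
B=np.array([(67,437),(358,543)])/3.45+[262,140]
def f(p,full=False):
    x,y,yaw,ha,a,dz,hl=p;r=R.from_euler('z',yaw);out=[]
    for c,o,k,off in V:
        M=np.array([[q[0],q[1],98-12*a/2/np.pi if q[2]=='t' else q[2]] for q,_ in o],float)
        U=np.array([q for _,q in o])/k+off
        out.append((proj(c,r.apply(M)+[x,y,dz])-U).ravel())
    H=R.from_euler('z',ha).apply([[-hl,0,0],[hl,0,0]])+[x,y,190-12*a/2/np.pi+dz]
    out.append((proj(c1,H)-B).ravel());out.append([dz/2])
    return np.concatenate(out)
if __name__=="__main__":
    s=least_squares(f,[620,-85,.23,1.4,1.8,0,35],loss='soft_l1');print(s.x,s.fun.round(1))
    x,y,yaw=s.x[:3]
    for q in((-7,0,50),(26,0,50),(-7,-10,50)):print(R.from_euler('z',yaw).apply(q)+[x,y,0])
E
python3 clampfit.py
```

```text
[628.43 -82.17   0.2    1.41   0.55  -1.    33.93] [-0.7 -0.2  0.3  0.2  0.5  0.   0.1 -0.3 -0.2  0.8 -0.4 -0.4  1.3  0.6
 -0.8  0.1 -0.8  0.7  0.7  1.1  1.  -0.2  0.2  0.  -0.3 -0.   0.5  0.4
 -0.5 -1.   0.1 -1.   0.3  0.4  1.4  1.1 -0.6 -0.9 -0.6 -1.1 -0.5]
[621.58 -83.59  50.  ]
[653.9  -76.92  50.  ]
[623.6  -93.38  50.  ]
```

```bash
python3 -c "
from h import *
togo(430,215,370,1.5)"
```

```text
t 2.95 pos [ 501.6 -119.6  400.3] yaw -2.9073 go [ -8.  342.1  29.8] rz 1.8759 q6 -2.27
```

```bash
python3 steer.py '[0, 1.5, 0, 0, 0, 0.15, 0, 3.25, 0, 0, 0, 0.3, 0, 5, 0.25, 0, 0, 0.45, 0, 7, 0.5, 0, 0, 0.6, 0, 9, 0.75, 0, 0, 0.75, 0, 11, 1, 0, 0, 0.9, 0, 13, 1.25, 0, 0, 1.05, -0.2, 15, 1.5, 0, 0, 1.2]' && python3 steer.py '[-0.75, 1.5, 0, 0, 0, 0.15, -1.5, 1.5, 0, 0, 0, 0.3, -2, 0.75, 0, 0, 0, 0.45, -2, 0.75, 0, 0, 0, 0.6, -2, 0.75, 0, 0, 0, 0.67, -2, 0.75, 0, 0, 0, 0.67]'; python3 -c "
from h import *
togo(430,215,370,1.5)"
```

```text
time_s: 3.75
eef_pos: [436.3, 170.2, 371.2]
ee_rot: [0.002, 0.44, 0.898, 0.001]
force: [0.7, -0.8, 0.4]
grip_width: 1.001
grip_force: 0.0
time_s: 4.35
eef_pos: [473.4, 146.3, 371.0]
ee_rot: [0.001, 0.709, 0.705, 0.001]
force: [-0.1, 0.6, 0.9]
grip_width: 0.999
grip_force: 0.0
t 4.35 pos [473.4 146.3 371. ] yaw 1.5652 go [ 68.4 -43.8   0.9] rz 0.0652 q6 0.07
```

```bash
python3 steer.py '[1.75, -1.1, 0, 0, 0, 0, 3.4, -2.2, 0, 0, 0, 0, 3.4, -2.2, 0, 0, 0, 0]' && python3 -c "
from h import *
import pickle
c=ctrl.calibration('wrist');im=ctrl.capture('wrist');cv2.imwrite('pics/w3.png',im[:,:,::-1]);pickle.dump(c,open('w3.pkl','wb'))
togo(0,0,0)
p=proj(c,[[417,230,26],[417,164,26],[408,290,40],[560,290,40]]);print(p)"
```

```text
time_s: 4.65
eef_pos: [427.4, 217.1, 370.8]
ee_rot: [0.0, 0.707, 0.708, 0.001]
force: [0.7, 0.6, -0.2]
grip_width: 0.999
grip_force: 0.0
t 4.7 pos [428.5 215.8 370.7] yaw 1.5709 go [-215.9 -429.2  369.8] rz None q6 0.22
[[304.99865789 157.48494358]
 [305.62394228 225.31087752]
 [292.61378514  88.17202741]
 [481.66692519  88.39702843]]
```

View pics/w3.png

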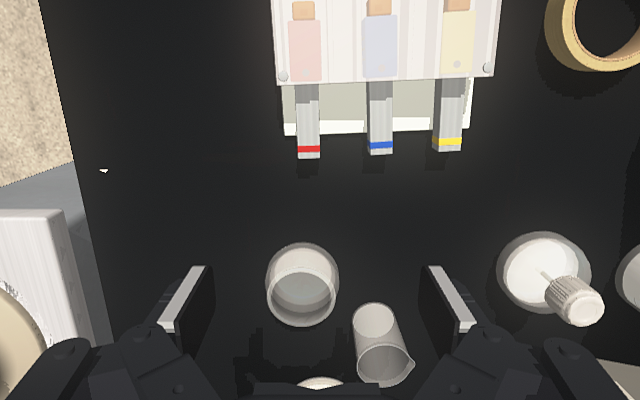

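```bash
python3 - <<'E'
from h import *
import pickle
np.set_printoptions(precision=1,suppress=True)
c=pickle.load(open('w3.pkl','rb'));im=cv2.imread('pics/w3.png').astype(float)
g=im.sum(2)
for v in(90,100,110,118,136,142):
    row=g[v-1:v+2].mean(0);d=np.diff(row)
    a=286+np.argsort(-abs(d[286:332]))[:5];print(v,sorted((int(i),int(d[i])) for i in a))
m=(im[:,:,2]>120)&(im[:,:,1]<70);m[:130]=0;m[170:]=0;ys,xs=np.nonzero(m);print(xs.min(),xs.max(),ys.min(),ys.max())
col=g[140:170,303:316].mean(1);print(col.astype(int))
E
```

```text
90 [(293, -30), (294, -153), (295, 32), (317, 33), (318, 136)]
100 [(294, -146), (309, 106), (310, -23), (317, -47), (318, 114)]
110 [(294, -57), (295, 89), (317, -27), (318, -118), (319, 103)]
118 [(295, -63), (296, 144), (317, -42), (318, -181), (319, 183)]
136 [(295, 67), (296, 280), (297, 120), (318, -169), (319, -407)]
142 [(296, 226), (297, 326), (298, -59), (319, -522), (320, 53)]
297 319 146 151
[625 624 625 627 641 571 329 344 348 345 330 350 524 647 628 624 635 619
 442  72 118 127 126 125 124 123 121 121 120 118]
```

```bash
python3 - <<'E'
from h import *
import pickle
np.set_printoptions(precision=1,suppress=True)
c=pickle.load(open('w3.pkl','rb'))
for v,l,r in((90,294.5,318.5),(140,297.2,319.8),(118,296,319),(158.5,298,320.8)):
    a,b=atz(c,l,v,26),atz(c,r,v,26);print(v,a,b,(a+b)/2,np.hypot(*(a-b)[:2]))
a,b=ctrl.calibration("scene"),ctrl.calibration("side")
P=atz(c,309.5,158.5,26)
print(P,proj(a,[P]),proj(b,[P]))
for u,v in((276.5,84),(493,78)):print(atz(c,u,v,42))
for u,v in((285,134.5),(471,127)):print(atz(c,u,v,6))
# blue and yellow ends
print(atz(c,381,154,26),atz(c,448,151,26))
print("jar",atz(c,300,300,8))
E
```

```text
90 [408.7 288.   26. ] [428.9 288.   26. ] [418.8 288.   26. ] 20.218195173167857
140 [410.3 245.7  26. ] [430.2 245.7  26. ] [420.2 245.7  26. ] 19.898554624811343
118 [409.5 264.8  26. ] [429.4 264.8  26. ] [419.5 264.8  26. ] 19.856200136100004
158.5 [410.7 229.1  26. ] [431.1 229.1  26. ] [420.9 229.1  26. ] 20.41577535010302
[421.  229.1  26. ] [[301.7 292.2]] [[347.9 275.7]]
[395.4 293.2  42. ]
[566.9 298.   42. ]
[397.9 247.3   6. ]
[570.3 254.4   6. ]
[484.8 233.2  26. ] [544.3 236.   26. ]
jar [409.6  67.7   8. ]
```

```bash
python3 -c "
from h import *
togo(419.8,262,183,1.606)"
```

```text
t 4.7 pos [428.5 215.8 370.7] yaw 1.5709 go [ 46.1  -9.  187.7] rz -0.0351 q6 0.22
```

Scaled: 150 mm is 7.5, 140 mm is 7.

```bash
python3 steer.py '[1.25, -0.25, 1.5, 0, 0, -0.035, 2.3, -0.45, 3.5, 0, 0, -0.035, 2.3, -0.45, 5.5, 0, 0, -0.035, 2.3, -0.45, 7, 0, 0, -0.035, 2.3, -0.45, 7.5, 0, 0, -0.035, 2.3, -0.45, 7.5, 0, 0, -0.035]' 0.5; python3 -c "
from h import *
togo(419.8,262,183,1.606)
c=ctrl.calibration('wrist');im=ctrl.capture('wrist');cv2.imwrite('pics/w4.png',im[:,:,::-1])
print(proj(c,[[420,245,26],[420,229,26]]))
g=im.astype(int).sum(2)
for y in (235,245,255):
    u,v=proj(c,[[420,y,26]])[0];d=np.diff(g[int(round(v))]);u=int(u)
    a=u-50+np.argsort(-abs(d[u-50:u+50]))[:4];print(y,u,v,[(int(i),int(d[i]),atz(c,i+1,v,26)[:2].round(1)) for i in sorted(a)])
"
```

```text
time_s: 5.3
eef_pos: [420.8, 259.9, 219.5]
ee_rot: [-0.0, 0.696, 0.718, -0.0]
force: [-0.1, -0.1, 0.3]
grip_width: 0.503
grip_force: 0.0
t 5.3 pos [420.8 259.9 219.5] yaw 1.6008 go [ 2.2 -0.9 36.5] rz -0.0052 q6 0.29
[[315.40925925 274.20337644]
 [314.53848503 300.36509324]]
235 314 290.72190183850074 [(295, 76, array([410. , 234.7])), (296, 268, array([410.6, 234.7])), (333, -188, array([430.1, 235.3])), (334, -149, array([430.7, 235.3]))]
245 315 274.2033764415556 [(295, 122, array([409.9, 244.7])), (296, 361, array([410.4, 244.7])), (333, -76, array([429.7, 245.3])), (334, -426, array([430.2, 245.3]))]
255 315 257.1010302632876 [(295, 208, array([409.8, 254.7])), (296, 225, array([410.3, 254.7])), (333, -45, array([429.2, 255.3])), (334, -455, array([429.7, 255.3]))]
```

Scaled: 36.5 mm is 1.825, 32 mm is 1.6.

```bash
python3 steer.py '[0.1, -0.05, 1, 0, 0, -0.005, 0.1, -0.05, 1.6, 0, 0, -0.005, 0.1, -0.05, 1.825, 0, 0, -0.005, 0.1, -0.05, 1.825, 0, 0, -0.005]' && python3 steer.py '[0, 0, 0, 0, 0, 0, 0, 0, 0, 0, 0, 0, 0, 0, 0, 0, 0, 0, 0, 0, 0, 0, 0, 0, 0, 0, 0, 0, 0, 0]' 0 60; python3 -c "
from h import *
togo(419.8,262,183,1.606)"
```

```text
time_s: 5.75
eef_pos: [419.3, 262.1, 183.6]
ee_rot: [0.0, 0.695, 0.719, 0.0]
force: [0.0, -0.4, 0.1]
grip_width: 0.5
grip_force: 0.0
time_s: 6.25
eef_pos: [419.4, 262.2, 184.4]
ee_rot: [0.0, 0.695, 0.719, 0.001]
force: [-0.3, -0.6, 5.4]
grip_width: 0.215
grip_force: 59.5
t 6.25 pos [419.4 262.2 184.4] yaw 1.6057 go [-0.2  0.4  1.4] rz -0.0003 q6 0.29
```

Scaled: -3 mm is -0.15, -74 mm is -3.7.

```bash
python3 steer.py '[0, 0, -0.15, 0, 0, 0, -0.75, 0, -0.15, 0, 0, 0, -1.75, 0, -0.15, 0, 0, 0, -2.75, 0, -0.15, 0, 0, 0, -3.7, 0, -0.15, 0, 0, 0, -3.7, 0, -0.15, 0, 0, 0, -3.7, 0, -0.75, 0, 0, 0, -3.7, 0, -2, 0, 0, 0]'; python3 -c "
from h import *
togo(548,125,300,1.606)
im=ctrl.capture('side');cv2.imwrite('pics/s1.png',im[:,:,::-1])"
```

```text
time_s: 7.05
eef_pos: [421.1, 188.7, 223.4]
ee_rot: [-0.001, 0.695, 0.719, -0.001]
force: [0.6, -0.1, -2.1]
grip_width: 0.219
grip_force: 59.0
t 7.05 pos [421.1 188.7 223.4] yaw 1.606 go [-68.1 124.3 -77. ] rz 0.0 q6 0.13
```

```bash
python3 steer.py '[0, 0, -1.75, 0, 0, 0, -1, 1.75, -3, 0, 0, 0, -2.25, 4, -3, 0, 0, 0, -3.4, 5.75, -3, 0, 0, 0, -3.4, 6.2, -2.5, 0, 0, 0, -3.4, 6.2, -0.75, 0, 0, 0, -3.4, 6.2, 0.5, 0, 0, 0, -3.4, 6.2, 1.25, 0, 0, 0]'; python3 -c "
from h import *
togo(548,125,178,1.606)
im=ctrl.capture('side');cv2.imwrite('pics/s2.png',im[:,:,::-1])"
```

```text
time_s: 7.9
eef_pos: [547.0, 125.6, 196.4]
ee_rot: [-0.001, 0.694, 0.72, -0.001]
force: [-1.1, 0.0, -2.2]
grip_width: 0.218
grip_force: 60.0
t 7.9 pos [547.  125.6 196.4] yaw 1.6067 go [-0.7  1.  18.4] rz 0.0007 q6 -0.02
```

```bash
python3 steer.py '[0, 0, 0.4, 0, 0, 0, 0, 0, 0.7, 0, 0, 0, 0, 0, 0.85, 0, 0, 0, 0, 0, 0.9, 0, 0, 0, 0, 0, 0.9, 0, 0, 0]'; python3 -c "
from h import *
togo(548,125,178,1.606)"
```

```text
time_s: 8.45
eef_pos: [548.0, 124.6, 180.7]
ee_rot: [0.0, 0.695, 0.719, 0.0]
force: [1.0, 0.1, -3.7]
grip_width: 0.216
grip_force: 60.1
t 8.45 pos [548.  124.6 180.7] yaw 1.6057 go [0.4 0.1 2.7] rz -0.0003 q6 -0.02
```

Scaled: 2.5 mm is 0.125, 1.5 mm is 0.075.

```bash
python3 steer.py '[0, 0, 0.075, 0, 0, 0, 0, 0, 0.125, 0, 0, 0, 0, 0, 0.125, 0, 0, 0]'; python3 -c "
from h import *
togo(548,125,178,1.606)"
```

```text
time_s: 8.75
eef_pos: [548.0, 124.5, 178.4]
ee_rot: [0.0, 0.695, 0.719, 0.0]
force: [-2.2, -0.9, 3.1]
grip_width: 0.218
grip_force: 60.7
t 8.75 pos [548.  124.5 178.4] yaw 1.6057 go [0.5 0.  0.4] rz -0.0003 q6 -0.02
```

```bash
python3 steer.py '[0, 0, -0.025, 0, 0, 0, 0, 0, -0.025, 0, 0, 0, 0, 0, -0.025, 0, 0, 0, 0, 0, -1, 0, 0, 0, 0, 0, -2.25, 0, 0, 0, 1.5, 0, -4, 0, 0, 0, 3.1, 0, -5, 0, 0, 0, 3.1, 0, -5, 0, 0, 0]' 0.55; python3 -c "
from h import *
import pickle
togo(548,125,178,1.606)
c=ctrl.calibration('wrist');im=ctrl.capture('wrist');cv2.imwrite('pics/w5.png',im[:,:,::-1]);pickle.dump(c,open('w5.pkl','wb'))
im2=ctrl.capture('side')
P=[(548,125-33,20),(548,125,20),(549.5,158,24),(550,204,24),(550.5,218,20)];print(proj(c,P))
cv2.imwrite('pics/w5c.png',np.vstack([im[40:400,160:480,::-1][:, :],]))"
```

```text
time_s: 9.55
eef_pos: [545.7, 189.3, 280.9]
ee_rot: [0.002, 0.693, 0.72, 0.003]
force: [0.3, -0.7, -0.4]
grip_width: 0.551
grip_force: 0.0
t 9.55 pos [545.7 189.3 280.9] yaw 1.6089 go [-64.5  -0.8 102.9] rz 0.0029 q6 0.09
[[313.27170123 321.66558151]
 [314.83993645 284.69947424]
 [318.70417653 247.31000246]
 [322.2535469  184.8218804 ]
 [323.80466794 162.78280221]]
```

View pics/w5.png

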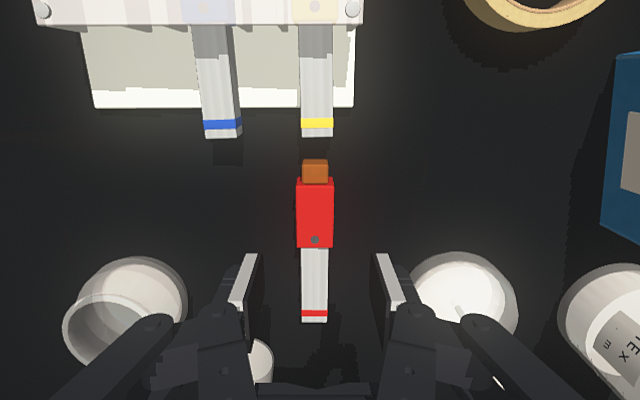

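```bash
python3 - <<'E'
from h import *
import pickle
np.set_printoptions(precision=1,suppress=True)
c=pickle.load(open('w5.pkl','rb'));im=cv2.imread('pics/w5.png').astype(int)
m=((im[:,:,2]>150)&(im[:,:,1]<80)&(im[:,:,0]<80)).astype(np.uint8);m[:165]=0;m[275:]=0
ys,xs=np.nonzero(m);print(xs.min(),xs.max(),ys.min(),ys.max())
for v in(182,200,220,240):
    x=np.nonzero(m[v,:])[0];a,b=atz(c,x.min(),v,24),atz(c,x.max()+1,v,24);print(v,(a+b)/2,b-a)
print("head ends",atz(c,315,ys.min(),24),atz(c,315,ys.max()+1,24))
for v in(255,275,295):
    d=np.diff(im[v].sum(1));u=290+np.argmax(d[290:312]);w=318+np.argmin(d[318:340]);a,b=atz(c,u+1,v,20),atz(c,w+1,v,20);print(v,(a+b)/2,b-a)
print("end",atz(c,314,322,20))
togo(548.5,190,178.4,1.606)
E
```

```text
296 333 177 247
182 [545.5 205.8  24. ] [24.4  0.9  0. ]
200 [545.6 193.2  24. ] [25.5  0.9  0. ]
220 [546.5 178.7  24. ] [25.3  0.9  0. ]
240 [546.7 163.6  24. ] [25.1  0.9 -0. ]
head ends [545.  209.2  24. ] [546.9 157.4  24. ]
255 [546.8 149.7  20. ] [19.4  0.7  0. ]
275 [547.4 133.2  20. ] [19.8  0.7 -0. ]
295 [548.5 116.1  20. ] [19.5  0.7  0. ]
end [548.6  91.7  20. ]
t 9.65 pos [545.5 186.8 277.7] yaw 1.6069 go [ 3.1  3.1 99.3] rz 0.0009 q6 0.09
```

```bash
python3 steer.py '[0.1, 0, 2, 0, 0, 0, 0.1, 0, 3.75, 0, 0, 0, 0.1, 0, 4.5, 0, 0, 0, 0.1, 0, 4.75, 0, 0, 0, 0.1, 0, 4.75, 0, 0, 0]' && python3 steer.py '[0, 0, 0, 0, 0, 0, 0, 0, 0, 0, 0, 0, 0, 0, 0, 0, 0, 0, 0, 0, 0, 0, 0, 0, 0, 0, 0, 0, 0, 0]' 0 100; python3 -c "
from h import *
togo(545.9,188.6,181,1.604)"
```

```text
time_s: 10.15
eef_pos: [546.0, 188.1, 183.0]
ee_rot: [-0.0, 0.695, 0.719, -0.0]
force: [0.4, -0.2, 0.5]
grip_width: 0.551
grip_force: 0.0
time_s: 10.65
eef_pos: [546.1, 188.5, 184.7]
ee_rot: [0.001, 0.695, 0.719, 0.001]
force: [-0.4, -0.1, 5.5]
grip_width: 0.27
grip_force: 99.1
t 10.65 pos [546.1 188.5 184.7] yaw 1.6057 go [ 0.1 -0.2  3.7] rz 0.0017 q6 0.09
```

Careful with the scale: shifts go in units of 20 mm. That gives: -135 mm is -6.75, -100 mm is -5.

```bash
python3 steer.py '[0, 0, -1, 0, 0, 0, 0, 0, -3, 0, 0, 0, 0, 0, -5, 0, 0, 0, 0, 0, -6.5, 0, 0, 0, 0, 0, -6.75, 0, 0, 0, 0, 0, -6.75, 0, 0, 0]'; python3 -c "
from h import *
togo(471.9,-110.3,320,3.346);s=ctrl.sense();print(s['force'],s['wrist_torque'])"
```

```text
time_s: 11.25
eef_pos: [545.5, 188.5, 318.2]
ee_rot: [0.0, 0.695, 0.719, 0.0]
force: [0.2, -0.2, -3.5]
grip_width: 0.271
grip_force: 99.1
t 11.25 pos [545.5 188.5 318.2] yaw 1.6058 go [-296.1  -84.    -2. ] rz -1.7402 q6 0.09
[ 0.18752427 -0.16449626 -3.52686273] [ 0.14619607  0.05880636 -0.0124041 ]
```

```bash
python3 steer.py '[-1, -0.35, 0, 0, 0, -0.15, -2.25, -0.7, 0, 0, 0, -0.3, -3.75, -1.1, 0, 0, 0, -0.45, -5.25, -1.5, 0, 0, 0, -0.6, -6.75, -1.9, 0, 0, 0, -0.75, -8.25, -2.3, 0, 0, 0, -0.9, -9.75, -2.7, 0, 0, 0, -1.05, -11.25, -3.1, 0, 0, 0, -1.2]' && python3 -c "
from h import *
togo(471.9,-110.3,320,3.346)"
```

```text
time_s: 12.05
eef_pos: [490.7, -39.6, 315.9]
ee_rot: [-0.002, 0.164, 0.986, 0.0]
force: [0.8, 0.4, -2.2]
grip_width: 0.272
grip_force: 99.0
t 12.05 pos [490.7 -39.6 315.9] yaw 2.8119 go [ -5.1 -73.   -4.1] rz -0.5341 q6 -1.56
```

```bash
python3 steer.py '[-0.05, -1.25, 0, 0, 0, -0.15, -0.15, -2.5, 0, 0, 0, -0.3, -0.25, -3.65, 0, 0, 0, -0.45, -0.25, -3.65, 0, 0, 0, -0.534, -0.25, -3.65, 0.5, 0, 0, -0.534, -0.25, -3.65, 1.25, 0, 0, -0.534, -0.25, -3.65, 1.25, 0, 0, -0.534]' && python3 -c "
from h import *
import pickle
togo(471.9,-110.3,237.5,3.346)
s=ctrl.sense();c=ctrl.calibration('wrist');im=ctrl.capture('wrist');cv2.imwrite('pics/w6.png',im[:,:,::-1]);pickle.dump((c,s),open('w6.pkl','wb'))"
```

```text
time_s: 12.75
eef_pos: [471.6, -108.4, 289.7]
ee_rot: [-0.003, -0.098, 0.995, 0.002]
force: [-0.7, 0.1, -2.8]
grip_width: 0.272
grip_force: 99.0
t 12.75 pos [ 471.6 -108.4  289.7] yaw -2.9451 go [-0.2 -2.1 52.2] rz -0.008 q6 -2.24
```

View pics/w6.png

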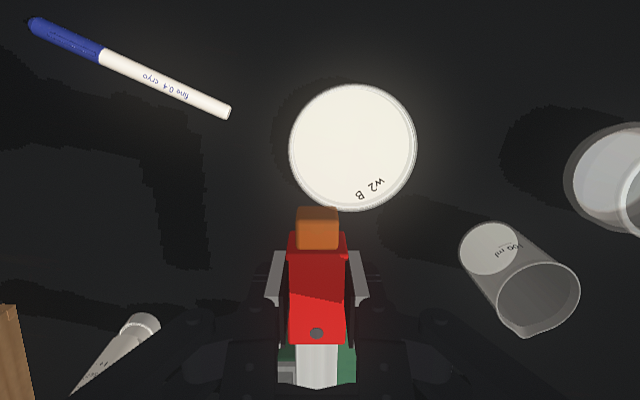

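```bash
python3 - <<'E'
from h import *
import pickle
np.set_printoptions(precision=1,suppress=True)
c,s=pickle.load(open('w6.pkl','rb'));im=cv2.imread('pics/w6.png').astype(int)
prev=None
print([(v,*im[v,308:312].mean(0).astype(int)) for v in list(range(200,252,3))+list(range(338,352,2))+list(range(380,394,2))])
for v in(240,262,280,320,336,350,360,370):
    d=np.diff(im[v].sum(1));print(v,[(int(i),int(d[i])) for i in range(275,360) if abs(d[i])>70])
r=rot(s['ee_rot']);
def P(bx,by,z,h=184.7): return s['eef_pos']+r.apply([-(bx+64),by,h-z])
for h in(183,184.7):
  for n,q in dict(resTop=(-93,0,22),resBot=(-93,0,2),resBotT=(-93,0,20),headTopBack=(-79,0,24),headL=(-79,13,24),headR=(-79,-13,24),jL=(-33,13,24),jR=(-33,-13,24),j=(-33,0,24),sL=(-20,10,20),sR=(-20,-10,20)).items():print(h,n,proj(c,[P(*q,h)]))
E
```

```text
[(200, np.int64(52), np.int64(55), np.int64(61)), (203, np.int64(53), np.int64(56), np.int64(60)), (206, np.int64(47), np.int64(62), np.int64(85)), (209, np.int64(44), np.int64(64), np.int64(95)), (212, np.int64(43), np.int64(63), np.int64(96)), (215, np.int64(42), np.int64(64), np.int64(96)), (218, np.int64(41), np.int64(63), np.int64(97)), (221, np.int64(47), np.int64(87), np.int64(146)), (224, np.int64(50), np.int64(97), np.int64(166)), (227, np.int64(50), np.int64(97), np.int64(169)), (230, np.int64(48), np.int64(96), np.int64(169)), (233, np.int64(47), np.int64(95), np.int64(174)), (236, np.int64(45), np.int64(94), np.int64(174)), (239, np.int64(45), np.int64(94), np.int64(174)), (242, np.int64(44), np.int64(94), np.int64(174)), (245, np.int64(43), np.int64(93), np.int64(173)), (248, np.int64(43), np.int64(92), np.int64(166)), (251, np.int64(29), np.int64(32), np.int64(110)), (338, np.int64(44), np.int64(48), np.int64(213)), (340, np.int64(45), np.int64(49), np.int64(210)), (342, np.int64(43), np.int64(47), np.int64(213)), (344, np.int64(134), np.int64(138), np.int64(184)), (346
[... 829 characters left out ...]
28), (337, -98), (355, -128)]
370 [(276, 115), (277, 238), (294, -95), (295, 146), (296, 150), (336, -385), (355, -180)]
183 resTop [[313.7 219.7]]
183 resBot [[314.  202.3]]
183 resBotT [[313.8 217.8]]
183 headTopBack [[313.8 253.8]]
183 headL [[346.1 253.8]]
183 headR [[281.4 253.9]]
183 jL [[343.3 346.4]]
183 jR [[284.7 346.5]]
183 j [[314.  346.5]]
183 sL [[335.6 362.8]]
183 sR [[292.7 362.9]]
184.7 resTop [[313.8 218.1]]
184.7 resBot [[314. 201.]]
184.7 resBotT [[313.8 216.2]]
184.7 headTopBack [[313.8 251.8]]
184.7 headL [[345.8 251.8]]
184.7 headR [[281.8 251.9]]
184.7 jL [[343.1 343.7]]
184.7 jR [[285.  343.8]]
184.7 j [[314.  343.7]]
184.7 sL [[335.4 360. ]]
184.7 sR [[292.9 360.1]]
```

```bash
python3 steer.py '[0, -0.1, 1.25, 0, 0, -0.008, 0, -0.1, 2.25, 0, 0, -0.008, 0, -0.1, 2.55, 0, 0, -0.008, 0, -0.1, 2.625, 0, 0, -0.008, 0, -0.1, 2.625, 0, 0, -0.008]' && python3 -c "
from h import *
togo(471.9,-110.3,236.4,3.346)
s=ctrl.sense();print(s['force'],s['wrist_torque'],rot(s['ee_rot']).as_matrix()[2])"
```

```text
time_s: 13.3
eef_pos: [472.9, -111.0, 241.0]
ee_rot: [0.0, -0.103, 0.995, -0.0]
force: [0.0, -0.4, -3.1]
grip_width: 0.269
grip_force: 99.0
t 13.3 pos [ 472.9 -111.   241. ] yaw -2.9356 go [0.8 0.9 4.6] rz 0.0016 q6 -2.25
[ 0.04376386 -0.39233559 -3.08988473] [-0.01311931  0.16832252 -0.01438662] [-7.46659913e-04 -6.13606627e-04 -9.99999533e-01]
```

```bash
python3 steer.py '[0, 0.05, 0.1, 0, 0, 0, 0, 0.05, 0.225, 0, 0, 0, 0, 0.05, 0.225, 0, 0, 0, -0.6, 0.05, 0.225, 0, 0, 0, -1.2, 0.05, 0.225, 0, 0, 0, -1.7, 0.05, 0.225, 0, 0, 0, -1.8, 0.05, 0.225, 0, 0, 0, -1.8, 0.05, 0.225, 0, 0, 0]' && python3 -c "
from h import *
togo(471.9,-110.3,236.4,3.346)
s=ctrl.sense();print(s['force'],s['wrist_torque'])"
```

```text
time_s: 14.1
eef_pos: [507.6, -102.6, 235.7]
ee_rot: [-0.0, -0.103, 0.995, 0.0]
force: [-0.7, -0.5, -2.5]
grip_width: 0.274
grip_force: 99.0
t 14.1 pos [ 507.6 -102.6  235.7] yaw -2.9351 go [36.5 -0.2 -0.6] rz 0.0021 q6 -2.2
[-0.74559384 -0.49104303 -2.47047974] [ 0.00907433  0.13685735 -0.01317802]
```

Scaled: 0.7 mm is 0.035.

```bash
python3 steer.py '[0, 0, 0.035, 0, 0, 0, 0, 0, 0.035, 0, 0, 0]';python3 steer.py '[0, 0, 0.035, 0, 0, 0, 0, 0, 0.035, 0, 0, 0]' ;python3 steer.py '[0, 0, 0.035, 0, 0, 0, 0, 0, 0.035, 0, 0, 0]' | tail -5
```

```text
time_s: 14.3
eef_pos: [507.4, -102.7, 235.1]
ee_rot: [-0.0, -0.103, 0.995, 0.0]
force: [0.1, 1.2, -2.1]
grip_width: 0.273
grip_force: 99.1
time_s: 14.5
eef_pos: [507.5, -102.8, 234.6]
ee_rot: [-0.0, -0.103, 0.995, -0.0]
force: [-1.8, 0.1, -0.5]
grip_width: 0.274
grip_force: 99.3
eef_pos: [507.6, -102.8, 233.9]
ee_rot: [0.0, -0.103, 0.995, -0.0]
force: [-2.4, -0.4, 0.9]
grip_width: 0.275
grip_force: 99.6
```

```bash
cat >> h.py <<'E'
def incl():
    s=ctrl.sense();r=rot(s["ee_rot"]);o=s["eef_pos"]+r.apply([-64,0,184.6])
    q=R.from_euler('z',-.203).apply(o-[628.4,-82.2,0]);f=R.from_euler('z',-.203).apply(s["force"]);t=R.from_euler('z',-.203).apply(s["wrist_torque"])
    print("t",round(s["time_s"],2),"bar origin rel seat",(q-[-7,0,50]).round(1),"force in clamp",f.round(1),"torque",t.round(2))
E
python3 -c "
from h import *
incl()"
python3 steer.py '[0, 0, -0.06, 0, 0, 0, -0.5, 0, -0.06, 0, 0, 0, -1.1, 0, -0.06, 0, 0, 0, -1.7, 0, -0.06, 0, 0, 0, -2.1, 0, -0.06, 0, 0, 0, -2.2, 0, -0.06, 0, 0, 0, -2.2, 0, -0.06, 0, 0, 0]'; python3 -c "
from h import *
incl()"
```

```text
t 14.7 bar origin rel seat [-51.5   4.4  -0.7] force in clamp [-2.4  0.1  0.9] torque [ 0.02  0.26 -0.01]
time_s: 15.4
eef_pos: [550.9, -93.5, 234.8]
ee_rot: [0.0, -0.103, 0.995, -0.0]
force: [0.6, 0.9, -1.4]
grip_width: 0.27
grip_force: 99.3
t 15.4 bar origin rel seat [-7.1  4.7  0.3] force in clamp [ 0.8  0.8 -1.4] torque [-0.01 -0.09  0.05]
```

```bash
python3 steer.py '[0, -0.075, 0, 0, 0, 0, 0, -0.15, 0, 0, 0, 0, 0, -0.175, 0, 0, 0, 0, 0, -0.175, 0, 0, 0, 0]' >/dev/null; python3 -c "
from h import *
incl()"; python3 steer.py '[0, -0.04, 0, 0, 0, 0, 0, -0.075, 0, 0, 0, 0, 0, -0.075, 0, 0, 0, 0]' >/dev/null; python3 -c "
from h import *
incl()";python3 steer.py '[0, -0.04, 0, 0, 0, 0, 0, -0.075, 0, 0, 0, 0, 0, -0.075, 0, 0, 0, 0]' >/dev/null; python3 -c "
from h import *
incl()"
```

```text
t 15.8 bar origin rel seat [-7.6  0.9  0.3] force in clamp [-0.6 -0.8 -1.9] torque [-0.07  0.11 -0.05]
t 16.1 bar origin rel seat [-7.4 -0.5  0.3] force in clamp [-0.  -0.3 -1.3] torque [-0.01  0.1   0.03]
t 16.4 bar origin rel seat [-7.4 -1.6  0.3] force in clamp [ 0.3  2.5 -1.1] torque [0.53 0.02 0.11]
```

Scaled: -1.5 mm is -0.075, -0.8 mm is -0.04.

```bash
python3 steer.py '[0, -0.04, 0, 0, 0, 0, 0, -0.075, 0, 0, 0, 0, 0, -0.075, 0, 0, 0, 0]' >/dev/null; python3 -c "
from h import *
incl()";python3 steer.py '[-0.1, 0, 0, 0, 0, 0, -0.2, 0, 0, 0, 0, 0, -0.25, 0, 0, 0, 0, 0, -0.25, 0, 0, 0, 0, 0]' >/dev/null; python3 -c "
from h import *
incl()";python3 steer.py '[-0.05, 0, 0, 0, 0, 0, -0.1, 0, 0, 0, 0, 0, -0.1, 0, 0, 0, 0, 0]' >/dev/null; python3 -c "
from h import *
incl()"
```

```text
t 16.7 bar origin rel seat [-7.5 -1.8  0.1] force in clamp [0.2 8.7 0.9] torque [ 1.64 -0.05  0.44]
t 17.1 bar origin rel seat [-4.2 -1.7 -0.2] force in clamp [-10.9   8.1   7.1] torque [1.51 1.53 0.29]
t 17.4 bar origin rel seat [-2.3 -1.7 -0.2] force in clamp [-11.4   9.4   7.2] torque [1.49 1.69 0.29]
```

```bash
python3 steer.py '[0, 0.015, -0.03, 0, 0, 0.006, 0, 0.015, -0.03, 0, 0, 0.01, 0, 0.015, -0.03, 0, 0, 0.01]' >/dev/null; python3 -c "
from h import *
incl()";python3 steer.py '[-0.05, 0, 0, 0, 0, 0.004, -0.075, 0, 0, 0, 0, 0.008, -0.075, 0, 0, 0, 0, 0.008]' >/dev/null; python3 -c "
from h import *
incl();togo(0,0,0,3.346)"
```

```text
t 17.7 bar origin rel seat [-1.8 -1.9  0.1] force in clamp [-5.3  8.8  1.5] torque [1.54 0.92 0.25]
t 18.0 bar origin rel seat [-0.8 -2.2 -0.2] force in clamp [-8.3  9.8  2.1] torque [1.57 1.28 0.59]
t 18.0 pos [559.5 -98.5 234.8] yaw -2.9518 go [529.6 201.4 238.6] rz -0.0146 q6 -2.14
```

```bash
for i in 1 2; do python3 steer.py '[-0.03, 0, 0, 0, 0, 0, -0.06, 0, 0, 0, 0, 0, -0.06, 0, 0, 0, 0, 0]' >/dev/null; python3 -c "
from h import *
incl()"; done
```

```text
t 18.3 bar origin rel seat [-0.4 -2.2 -0.3] force in clamp [-13.1   8.4   4.9] torque [1.49 2.05 0.6 ]
t 18.6 bar origin rel seat [-0.4 -2.2 -0.6] force in clamp [-20.5   8.9   9.1] torque [1.49 3.18 0.59]
```

Scaled: -0.5 mm is -0.025, 0.5 mm is 0.025.

```bash
python3 steer.py '[0.025, 0.015, 0, 0, 0, 0, 0.025, 0.015, -0.025, 0, 0, 0]' >/dev/null; python3 -c "
from h import *
incl()"; python3 steer.py '[0, 0, 0, 0, 0, 0, 0, 0, 0, 0, 0, 0, 0, 0, 0, 0, 0, 0, 0, 0, 0, 0, 0, 0]' 0.6 >/dev/null; python3 -c "
from h import *
incl()
im=ctrl.capture('side');cv2.imwrite('pics/s3.png',im[:,:,::-1])"
```

```text
t 18.8 bar origin rel seat [-0.4 -2.2 -0.3] force in clamp [-14.6   6.2   1.3] torque [1.1  2.28 0.61]
t 19.2 bar origin rel seat [ 3.3 -4.3  1.8] force in clamp [-0.2  0.1 -1.2] torque [ 0.    0.03 -0.03]
```

Scaled: -130 mm is -6.5, 6 mm is 0.3.

```bash
python3 steer.py '[0.3, 0.1, 0, 0, 0, 0, 0.3, 0.1, -0.75, 0, 0, 0, 0.3, 0.1, -2.5, 0, 0, 0, 0.3, 0.1, -4.5, 0, 0, 0, 0.3, 0.1, -6.5, 0, 0, 0, 0.3, 0.1, -8.25, 0, 0, 0, 0.3, 0.1, -8.25, 0, 0, 0, 0.3, 0.1, -8.25, 0, 0, 0]' | head -3; python3 -c "
from h import *
import pickle
c=ctrl.calibration('wrist');im=ctrl.capture('wrist');cv2.imwrite('pics/w7.png',im[:,:,::-1]);pickle.dump(c,open('w7.pkl','wb'))
togo(0,0,0)
r=R.from_euler('z',.2)
u,v=proj(c,[r.apply([-50,0,60])+[628.4,-82.2,0]])[0].astype(int);print(u,v);u0,v0=u-65,v-75
cv2.imwrite('pics/w7c.png',cv2.resize(im[v0:v0+130,u0:u0+130,::-1],None,fx=4.5,fy=4.5,interpolation=cv2.INTER_CUBIC));print(u0,v0)
for n,q in dict(fenceF=(-36,-10,62),fenceB=(0,-10,62),sh1=(-40,10,70),sh2=(-40,-10,70),h1=(-40,13,74),h2=(-40,-13,74),h3=(-86,13,74),h4=(-86,-13,74),bed1=(-40,20,50),bed2=(-40,-22,50)).items():print(n,(proj(c,[r.apply(q)+[628.4,-82.2,0]])[0]-[u0,v0])*4.5)"
```

```text
time_s: 20.05
eef_pos: [555.8, -97.9, 401.1]
ee_rot: [0.0, -0.094, 0.996, -0.0]
t 20.1 pos [555.8 -97.9 400.1] yaw -2.9535 go [527.2 199.8 400.9] rz None q6 -2.14
316 196
251 121
fenceF [247.00305133 408.9333795 ]
fenceB [250.62086163 566.34108514]
sh1 [345.47048961 403.94425819]
sh2 [245.50730993 405.08562634]
h1 [361.27318087 411.17864827]
h2 [229.78025474 412.67816552]
h3 [361.66540503 184.13250502]
h4 [223.71494328 185.76521765]
bed1 [389.77141355 368.82469169]
bed2 [191.47062378 371.10191829]
```

View pics/w7c.png

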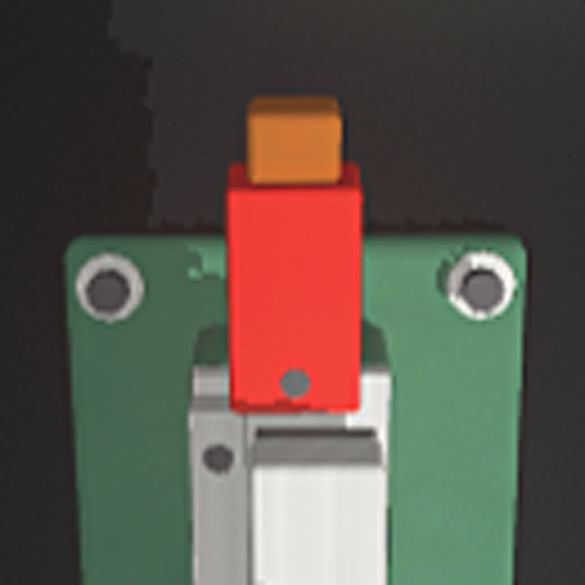

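```bash
python3 steer.py '[-0.4, 0.1, 0, 0, 0, 0.15, -0.8, 0.2, 0, 0, 0, 0.3, -1.2, 0.3, 0, 0, 0, 0.45, -1.6, 0.3, 0, 0, 0, 0.6, -2, 0.3, 0, 0, 0, 0.75, -2.4, 0.2, 0, 0, 0, 0.9, -2.8, 0.15, 0, 0, 0, 1.05, -3.2, 0.1, 0, 0, 0, 1.2]' 0.5|head -2; python3 -c "
from h import *
togo(628.4,-82.2,400,1.41)"
```

```text
time_s: 20.9
eef_pos: [618.9, -84.1, 399.1]
t 20.9 pos [618.9 -84.1 399.1] yaw 2.1235 go [-3.4  9.1 -0.9] rz 0.7135 q6 -0.88
```

Scaled: 9 mm is 0.45, 6 mm is 0.3.

```bash
python3 steer.py '[0, 0.15, 0, 0, 0, 0.15, -0.15, 0.3, 0, 0, 0, 0.3, -0.15, 0.45, 0, 0, 0, 0.45, -0.15, 0.45, 0, 0, 0, 0.6, -0.15, 0.45, 0, 0, 0, 0.713, -0.15, 0.45, 0, 0, 0, 0.713, -0.15, 0.45, 0, 0, 0, 0.713]' 0.5|head -2; python3 -c "
from h import *
import pickle
togo(628.4,-82.2,347,1.41)
c=ctrl.calibration('wrist');im=ctrl.capture('wrist');cv2.imwrite('pics/w8.png',im[:,:,::-1]);pickle.dump(c,open('w8.pkl','wb'))
d=np.array([np.cos(1.41),np.sin(1.41),0])
p=proj(c,[np.array([628.4,-82.2,186.5])+k*d for k in(34,25,0)]+[[628.4,-82.2,161]]);print(p)
u,v=p[0].astype(int);g=im[max(0,v-25):400]
print((im[v-30:v+31:4,u-40:u+41:4].sum(2)))"
```

```text
time_s: 21.6
eef_pos: [627.9, -81.9, 399.9]
t 21.6 pos [627.9 -81.9 399.9] yaw 1.4198 go [-0.3  0.7 52.9] rz 0.0098 q6 -0.16
[[320.26937541 173.76336442]
 [320.04661508 189.94438438]
 [319.46175628 232.42776513]
 [319.24030605 215.25806762]]
[[302 307 305 311 308 307 309 301 266 257 265 270 354 610 623 484 219 253
  253 254 256]
 [304 304 308 312 316 266 255 258 272 341 536 644 609 617 619 609 208 241
  256 255 255]
 [308 313 287 252 261 270 310 470 679 607 616 621 599 598 621 653 168 229
  259 258 258]
 [250 260 259 298 407 625 605 612 623 603 596 619 580 328 255 487 224 218
  251 261 263]
 [272 401 548 595 607 624 611 590 614 607 503 492 509 643 322 651 439 214
  240 259 279]
 [600 602 620 620 594 604 630 423 487 209 132 136  98 615 351 480 515 175
  236 326 347]
 [619 599 604 633 494 472 479 610 110 152 163 160 152 137 346 245 263 268
  300 321 334]
 [627 515 470 480 578 672 623 380 151 158 195 193 160 153 126 274 292 315
  297 286 327]
 [482 536 673 624 620 619 618 100 151 157 192 213 161 151 139 348 345 338
  335 335 316]
 [622 621 620 615 629 546 217 125 149 156 164 175 156 148 135 343 330 329
  329 322 318]
 [615 610 624 199 258 269 275 207 141 151 156 152 150 141 118 329 324 324
  325 322 316]
 [605 611 154 274 287 309 328 352 118 136 145 145 141 128 311 327 327 325
  321 318 315]
 [631 634 243 325 340 342 340 409 377 508 313 330 441 502 331 323 327 324
  319 318 319]
 [615 627 305 341 336 327 410 534 378 554 592 609 581 450 443 323 324 321
  319 317 317]
 [611 640 268 314 324 394 519 548 385 556 597 609 578 436 360 453 324 320
  316 315 314]
 [639 608 178 291 311 493 531 512 420 560 598 606 569 414 353 494 277 317
  316 312 314]]
```

```bash
python3 - <<'E'
from h import *
import pickle
np.set_printoptions(precision=1,suppress=True)
c=pickle.load(open('w8.pkl','rb'));im=cv2.imread('pics/w8.png').astype(int).sum(2)
m=(im<225).astype(np.uint8);m[:145]=0;m[192:]=0;m[:,:295]=0;m[:,345:]=0
n,l,st,ce=cv2.connectedComponentsWithStats(m);k=1+np.argmax(st[1:,4]);print(st[k],ce[k]);B=ce[k]
for v in(200,210,220,228,236,245,260,280):print(v,[(i+1,int(d)) for i,d in enumerate(np.diff(im[v])) if abs(d)>80 and 290<i<350])
print("ball",atz(c,*B,186.5))
# other ball
m=(im<225).astype(np.uint8);m[:265]=0;m[:,:290]=0;m[:,350:]=0
n,l,st,ce=cv2.connectedComponentsWithStats(m);print([(s,q.round()) for s,q in zip(st[1:].tolist(),ce[1:]) if s[4]>150])
d=np.array([np.cos(1.41),np.sin(1.41),0]);print(proj(c,[np.array([628.4,-82.2,186.5])-34*d]))
E
```

```text
[306 162  33  29 748] [322.8 176.6]
200 [(311, -152), (333, -125), (337, 174), (341, -106), (342, -84)]
210 [(296, 139), (310, -133), (312, 101), (332, -103), (338, 81), (346, -102)]
220 [(294, -102), (297, 109), (300, 94), (306, -148), (307, 203), (308, 98), (311, -340), (312, 161), (332, -114), (333, 150), (334, 148), (335, -262), (336, 178), (342, -100)]
228 [(301, 86), (304, 106), (309, 125), (310, -105), (311, -192), (312, 134), (332, 95), (341, -147)]
236 [(311, 173), (331, -122), (332, -238)]
245 [(310, 123), (311, 213), (331, -209), (332, -114)]
260 [(310, 198), (311, 146), (330, -120), (331, -222)]
280 [(313, 202), (314, 227), (326, -121), (327, -198), (328, -120), (332, 125), (333, 374), (341, -111), (342, -100), (343, -203)]
ball [634.9 -50.4 186.5]
[([290, 265, 60, 135, 4990], array([310., 342.])), ([330, 265, 20, 66, 364], array([345., 285.]))]
[[318.7 285. ]]
```

```bash
python3 steer.py '[0, 0.04, 1, 0, 0, 0.015, 0, 0.04, 2, 0, 0, 0.015, 0, 0.04, 2.5, 0, 0, 0.015, 0, 0.04, 2.625, 0, 0, 0.015, 0, 0.04, 2.625, 0, 0, 0.015]' |head -4; python3 steer.py '[0, 0, 0, 0, 0, 0, 0, 0, 0, 0, 0, 0, 0, 0, 0, 0, 0, 0, 0, 0, 0, 0, 0, 0, 0, 0, 0, 0, 0, 0, 0, 0, 0, 0, 0, 0]' 0 40; python3 -c "
from h import *
togo(628.7,-82.2,347,1.41);incl()"
```

```text
time_s: 22.15
eef_pos: [628.7, -82.0, 348.8]
ee_rot: [0.0, 0.764, 0.645, 0.0]
force: [0.8, -0.2, 0.4]
time_s: 22.75
eef_pos: [629.0, -82.0, 349.6]
ee_rot: [0.001, 0.764, 0.645, 0.001]
force: [5.6, -1.3, 2.3]
grip_width: 0.122
grip_force: 39.3
t 22.75 pos [629.  -82.  349.6] yaw 1.4016 go [-0.2 -0.2  2.6] rz -0.0084 q6 -0.15
t 22.75 bar origin rel seat [-15.1 -59.8 115. ] force in clamp [ 5.2 -2.4  2.3] torque [-0.26 -0.83 -0.1 ]
```

```bash
python3 steer.py '[0, 0.025, 0, 0, 0, 0, 0, 0.025, 0, 0, 0, 0, 0, 0.025, 0.01, 0, 0, 0.1, 0, 0.025, 0.02, 0, 0, 0.2, 0, 0.025, 0.03, 0, 0, 0.3, 0, 0.025, 0.04, 0, 0, 0.4, 0, 0.025, 0.05, 0, 0, 0.5, 0, 0.025, 0.05, 0, 0, 0.5]' - 100; python3 -c "
from h import *
togo(628.7,-82.2,347,1.41);incl()"
```

```text
time_s: 23.55
eef_pos: [629.5, -82.2, 348.8]
ee_rot: [0.002, 0.901, 0.434, 0.002]
force: [6.4, -0.8, 4.5]
grip_width: 0.093
grip_force: 98.0
t 23.55 pos [629.5 -82.2 348.8] yaw 0.8989 go [-0.5 -0.7  1.8] rz -0.5111 q6 0.36
t 23.55 bar origin rel seat [-40.3 -41.7 114.1] force in clamp [ 6.1 -2.   4.5] torque [-0.45 -1.05 -0.13]
```

```bash
python3 - <<'E'
from h import *
np.set_printoptions(precision=0,suppress=True)
for n in("side","scene"):
    c=ctrl.calibration(n);im=ctrl.capture(n);cv2.imwrite(f"pics/{n}9.png",im[:,:,::-1])
    for yaw in(1.41,0.9):
        d=np.array([np.cos(yaw),np.sin(yaw),0])*34
        p=proj(c,[np.array([628.7,-82.2,186])+k*d for k in(1,-1)])
        print(n,yaw,p.ravel(),[im[int(round(v)),int(round(u))].sum() for u,v in p],[im[int(round(v))-3:int(round(v))+4,int(round(u))-3:int(round(u))+4].sum(2).mean().round() for u,v in p])
E
```

```text
side 1.41 [294. 156. 303. 147.] [np.uint64(417), np.uint64(94)] [np.float64(372.0), np.float64(197.0)]
side 0.9 [289. 154. 308. 148.] [np.uint64(147), np.uint64(133)] [np.float64(283.0), np.float64(276.0)]
scene 1.41 [293. 160. 309. 151.] [np.uint64(306), np.uint64(307)] [np.float64(282.0), np.float64(303.0)]
scene 0.9 [290. 157. 312. 153.] [np.uint64(76), np.uint64(73)] [np.float64(263.0), np.float64(248.0)]
```

Scaled: 1.2 mm is 0.06, 0.9 mm is 0.045.

```bash
python3 steer.py '[0, 0, 0.015, 0, 0, 0.15, 0, 0, 0.03, 0, 0, 0.3, 0, 0, 0.045, 0, 0, 0.45, 0, 0, 0.06, 0, 0, 0.6, 0, 0, 0.075, 0, 0, 0.75, 0, 0, 0.085, 0, 0, 0.9, 0, 0, 0.095, 0, 0, 1]'|tail -4; python3 -c "
from h import *
togo(628.7,-82.2,347,1.41);incl()"; python3 steer.py '[0, 0, 0.01, 0, 0, 0.1, 0, 0, 0.02, 0, 0, 0.2, 0, 0, 0.03, 0, 0, 0.3, 0, 0, 0.04, 0, 0, 0.4]'|tail -4; python3 -c "
from h import *
togo(628.7,-82.2,347,1.41);incl()"
```

```text
ee_rot: [0.002, 0.999, -0.052, 0.003]
force: [9.4, -7.1, 2.8]
grip_width: 0.098
grip_force: 97.9
t 24.35 pos [629.8 -83.  346.9] yaw -0.1039 go [-1.1 -0.7 -0.1] rz -1.5139 q6 1.36
t 24.35 bar origin rel seat [-52.   17.4 111.9] force in clamp [ 7.7 -8.8  2.8] torque [-1.52 -1.33  0.22]
ee_rot: [0.002, 0.969, -0.249, 0.003]
force: [8.6, -9.6, 2.8]
grip_width: 0.097
grip_force: 98.0
t 24.75 pos [629.7 -83.4 346.2] yaw -0.5026 go [-1.4 -0.6 -0.8] rz -1.9126 q6 1.76
t 24.75 bar origin rel seat [-39.9  39.1 111.1] force in clamp [  6.5 -11.1   2.8] torque [-1.82 -0.97  0.24]
```

```bash
for i in 1; do python3 steer.py '[0.025, 0.01, 0.01, 0, 0, 0.1, 0.05, 0.02, 0.02, 0, 0, 0.2, 0.05, 0.02, 0.03, 0, 0, 0.3]'>/dev/null; python3 -c "
from h import *
togo(628.7,-82.2,347,1.41);incl()"; done;  for i in 1 2; do python3 steer.py '[0, 0, 0.01, 0, 0, 0.1, 0, 0, 0.02, 0, 0, 0.2, 0, 0, 0.03, 0, 0, 0.3]'>/dev/null; python3 -c "
from h import *
togo(628.7,-82.2,347,1.41);incl()"; done
```

```text
t 25.05 pos [630.1 -84.1 345.6] yaw -0.8026 go [-2.3 -0.3 -1.4] rz -2.2126 q6 2.06
t 25.05 bar origin rel seat [-25.6  51.1 110.7] force in clamp [ 2.6 -8.1  4.9] torque [-1.4  -0.36  0.26]
t 25.35 pos [629.9 -84.3 345.1] yaw -1.1026 go [-2.4  0.2 -1.9] rz -2.5126 q6 2.36
t 25.35 bar origin rel seat [ -8.4  58.6 110.2] force in clamp [-1.1 -9.5  6.7] torque [-1.5  -0.01  0.19]
t 25.65 pos [629.8 -84.4 344.6] yaw -1.4027 go [-2.3  0.7 -2.5] rz -2.8127 q6 2.66
t 25.65 bar origin rel seat [ 10.2  60.7 109.7] force in clamp [-3.  -9.3  7.6] torque [-1.48  0.48  0.32]
```

Scaled: -45 mm is -2.25, -20 mm is -1.

```bash
python3 steer.py '[0, 0, 0, 0, 0, 0, 0, 0, 0, 0, 0, 0, 0, 0, 0, 0, 0, 0, 0, 0, -1, 0, 0, 0, 0, 0, -2.25, 0, 0, 0, 0, 0, -2.25, 0, 0, -0.15, 0, 0, -2.25, 0, 0, -0.3, 0, 0, -2.25, 0, 0, -0.45]' 0.5|head -2; python3 steer.py '[0, 0, 0, 0, 0, -0.15, 0, 0, 0, 0, 0, -0.3, 0, 0, 0, 0, 0, -0.45, 0, 0, 0, 0, 0, -0.6, 0, 0, 0, 0, 0, -0.75, 0, 0, 0, 0, 0, -0.9, 0, 0, 0, 0, 0, -1.05, 0, 0, 0, 0, 0, -1.2]' |head -2; python3 steer.py '[0, 0, 0, 0, 0, -0.15, 0, 0, 0, 0, 0, -0.3, 0, 0, 0, 0, 0, -0.45, 0, 0, 0, 0, 0, -0.6, 0, 0, 0, 0, 0, -0.75, 0, 0, 0, 0, 0, -0.9, 0, 0, 0, 0, 0, -1.05, 0, 0, 0, 0, 0, -1.2]' |head -2; python3 -c "
from h import *
togo(629.3,-83.4,343,1.739)"
```

```text
time_s: 26.45
eef_pos: [629.8, -82.6, 387.9]
time_s: 27.25
eef_pos: [629.8, -82.6, 387.8]
time_s: 28.05
eef_pos: [629.8, -82.6, 387.7]
t 28.05 pos [629.8 -82.6 387.7] yaw 1.4589 go [-0.9 -0.4 44.7] rz -0.2801 q6 -0.2
```

Scaled: -1.6 mm is -0.08, 0.4 mm is 0.02.

```bash
python3 steer.py '[-0.08, 0.02, 0, 0, 0, -0.15, -0.08, 0.02, 0, 0, 0, -0.28, -0.08, 0.02, 0, 0, 0, -0.28]' |head -2;  python3 - <<'E'
from h import *
togo(630,-84.2,343,1.739)
c=ctrl.calibration('wrist');i0=ctrl.capture('wrist');cv2.imwrite('pics/w9.png',i0[:,:,::-1]);im=i0.astype(int).sum(2)
m=(im<225).astype(np.uint8);m[:130]=0;m[192:]=0;m[:,:280]=0;m[:,360:]=0
n,l,st,ce=cv2.connectedComponentsWithStats(m);k=1+np.argmax(st[1:,4]);print(st[k],ce[k],atz(c,*ce[k],181.5))
for v in(195,205,215,225,235,245,260):print(v,[(i+1,int(d)) for i,d in enumerate(np.diff(im[v])) if abs(d)>80 and 290<i<350])
E
```

```text
time_s: 28.35
eef_pos: [630.0, -84.3, 387.8]
t 28.35 pos [630.  -84.3 387.8] yaw 1.7336 go [ 0.1  0.  44.8] rz -0.0054 q6 -0.48
[299 161  34  31 821] [315.272838   176.35809988] [623.28751504 -50.33798799 181.5       ]
195 [(293, -95), (327, -84)]
205 [(328, 142), (340, -88)]
215 [(297, -178), (306, 98), (328, 133), (329, -96), (343, -158)]
225 [(292, 88), (295, 95), (298, -176), (305, -118), (328, 222), (331, -132), (342, -98)]
235 [(328, 135)]
245 [(306, 170), (327, -205), (328, -164)]
260 [(306, 170), (307, 118), (327, -210), (328, -161)]
```

Scaled: -0.8 mm is -0.04, 45 mm is 2.25.

```bash
python3 steer.py '[0, -0.04, 1, 0, 0, -0.02, 0, -0.04, 1.8, 0, 0, -0.02, 0, -0.04, 2.15, 0, 0, -0.02, 0, -0.04, 2.25, 0, 0, -0.02, 0, -0.04, 2.25, 0, 0, -0.02]' |head -4; python3 steer.py '[0, 0, 0, 0, 0, 0, 0, 0, 0, 0, 0, 0, 0, 0, 0, 0, 0, 0, 0, 0, 0, 0, 0, 0, 0, 0, 0, 0, 0, 0, 0, 0, 0, 0, 0, 0]' 0 100|tail -3; python3 -c "
from h import *
togo(628.7,-82.2,347,1.41);incl()"
```

```text
time_s: 28.9
eef_pos: [629.3, -84.6, 343.5]
ee_rot: [0.0, 0.641, 0.768, 0.0]
force: [1.0, 0.4, 0.0]
force: [0.7, -0.1, 5.9]
grip_width: 0.101
grip_force: 98.1
t 29.5 pos [629.4 -84.6 344. ] yaw 1.7517 go [ 2.5 -0.2 -3. ] rz 0.3417 q6 -0.5
t 29.5 bar origin rel seat [  6.4 -66.7 109.5] force in clamp [ 0.7 -0.2  5.9] torque [ 0.11 -0.26 -0.1 ]
```

```bash
for i in 1 2 3; do python3 steer.py '[0, 0, 0.01, 0, 0, 0.08, 0, 0, 0.015, 0, 0, 0.16]'>/dev/null; python3 -c "
from h import *
togo(628.7,-82.2,347,1.41);incl()"; done
```

```text
t 29.7 pos [629.4 -84.6 343.7] yaw 1.5892 go [ 2.4 -0.6 -3.3] rz 0.1792 q6 -0.34
t 29.7 bar origin rel seat [ -4.  -65.6 109.2] force in clamp [0.5 0.2 7.2] torque [ 0.1  -0.06  0.27]
t 29.9 pos [629.3 -84.6 343.5] yaw 1.4291 go [ 2.3 -0.9 -3.5] rz 0.0191 q6 -0.18
t 29.9 bar origin rel seat [-13.9 -62.9 108.9] force in clamp [-0.3  0.6  6.5] torque [0.11 0.05 0.24]
t 30.1 pos [629.3 -84.5 343.2] yaw 1.2692 go [ 2.1 -1.3 -3.8] rz -0.1408 q6 -0.02
t 30.1 bar origin rel seat [-23.3 -58.7 108.6] force in clamp [0.3 0.7 6.4] torque [0.1  0.08 0.31]
```

```bash
for i in 1 2 3; do python3 steer.py '[0, 0, 0.01, 0, 0, 0.08, 0, 0, 0.015, 0, 0, 0.16]'>/dev/null; python3 -c "
from h import *
togo(628.7,-82.2,347,1.41);incl()"; done
```

```text
t 30.3 pos [629.3 -84.5 342.9] yaw 1.1093 go [ 1.8 -1.5 -4.1] rz -0.3007 q6 0.14
t 30.3 bar origin rel seat [-31.9 -53.  108.3] force in clamp [-0.1  1.7  7. ] torque [0.16 0.15 0.35]
t 30.5 pos [629.2 -84.5 342.7] yaw 0.9493 go [ 1.6 -1.8 -4.3] rz -0.4607 q6 0.3
t 30.5 bar origin rel seat [-39.4 -46.  108.1] force in clamp [-1.3  1.7  7.2] torque [0.23 0.18 0.37]
t 30.7 pos [629.2 -84.5 342.4] yaw 0.7894 go [ 1.3 -2.  -4.6] rz -0.6206 q6 0.46
t 30.7 bar origin rel seat [-45.8 -37.9 107.8] force in clamp [-1.8  2.3  9.1] torque [0.29 0.25 0.36]
```

```bash
for i in 1 2; do python3 steer.py '[0, 0, 0.0075, 0, 0, 0.06, 0, 0, 0.0125, 0, 0, 0.12]'>/dev/null; python3 -c "
from h import *
togo(628.7,-82.2,347,1.41);incl()"; done
```

```text
t 30.9 pos [629.2 -84.4 342.2] yaw 0.6702 go [ 1.  -2.  -4.8] rz -0.7398 q6 0.58
t 30.9 bar origin rel seat [-49.7 -31.3 107.6] force in clamp [-2.4  3.3  8.1] torque [0.29 0.27 0.42]
t 31.1 pos [629.2 -84.4 342. ] yaw 0.5503 go [ 0.7 -2.1 -5. ] rz -0.8597 q6 0.7
t 31.1 bar origin rel seat [-52.7 -24.2 107.4] force in clamp [-1.6  1.8  9.3] torque [0.34 0.29 0.44]
```

```bash
python3 steer.py '[0, 0, 0, 0, 0, 0, 0, 0, 0, 0, 0, 0, 0, 0, 0, 0, 0, 0, 0, 0, -0.75, 0, 0, 0, 0, 0, -2, 0, 0, 0, 0, 0, -3.5, 0, 0, 0, 0, 0, -4, 0, 0, 0, 0, 0, -4, 0, 0, 0]' 0.5; python3 steer.py '[-1.5, 0, 0, 0, 0, 0, -3, 0, 0, 0, 0, 0, -4.5, 0, 0, 0, 0, 0, -5.5, 0, 0, 0, 0, 0, -5.5, 0, 0, 0, 0, 0, -5.5, 0, 0, 0, 0, 0]'|head -2; python3 - <<'E'
from h import *
np.set_printoptions(precision=1,suppress=True)
r=R.from_euler('z',.2)
for n in("side","scene"):
    c=ctrl.calibration(n);im=ctrl.capture(n);cv2.imwrite(f"pics/{n}end.png",im[:,:,::-1])
    a=im.astype(int);m=((a[:,:,0]>90)&(a[:,:,1]<70)&(a[:,:,2]<70));u,v=proj(c,[r.apply([-63,0,62])+[628.4,-82.2,0]])[0]
    w=m[int(v)-20:int(v)+20,int(u)-20:int(u)+20];ys,xs=np.nonzero(w);print(n,"head pred",u,v,"seen",xs.mean()+int(u)-20,ys.mean()+int(v)-20,len(xs))
    if n=="side":
        d=np.abs(a-cv2.imread("pics/side0.png")[:,:,::-1].astype(int)).sum(2)>120
        k,l,st,_=cv2.connectedComponentsWithStats(d.astype(np.uint8));print([s[:5].tolist() for s in st[1:] if s[4]>12])
E
```

```text
time_s: 31.9
eef_pos: [629.2, -84.6, 421.6]
ee_rot: [0.001, 0.962, 0.273, 0.001]
force: [-0.7, 0.6, -0.4]
grip_width: 0.496
grip_force: 0.0
time_s: 32.5
eef_pos: [535.7, -142.3, 419.7]
side head pred 319.4064434690037 188.02951544447237 seen 320.5244755244755 188.06293706293707 143
[[311, 0, 215, 215, 12301], [441, 0, 38, 16, 438], [480, 0, 10, 4, 20], [490, 0, 4, 8, 23], [527, 0, 35, 22, 477], [482, 8, 6, 11, 13], [324, 55, 30, 64, 1295], [507, 57, 4, 16, 25], [508, 74, 7, 32, 46], [334, 119, 9, 13, 45], [504, 119, 11, 15, 85], [355, 123, 29, 15, 298], [386, 138, 34, 20, 206], [302, 145, 6, 5, 18], [292, 150, 21, 13, 110], [287, 152, 4, 6, 19], [348, 158, 15, 3, 28], [560, 166, 29, 52, 571], [490, 173, 44, 35, 260], [532, 174, 16, 6, 21], [291, 183, 42, 11, 259], [456, 208, 93, 74, 3153], [343, 275, 11, 16, 138], [337, 311, 11, 6, 45]]
scene head pred 320.9589236997306 194.010224770828 seen 321.90860215053766 193.0 186
```

```bash
python3 -c "
from rig import ctrl
print(ctrl.finish_job())"
```

```text
the job is handed in; nothing more can be done
None
```

I seated the red bar against the back stop and side fence and tightened the clamp until the resistance rose (about 0.44 N m at the handle, an estimated 100 N on the shank). The job was handed in at about 33 s; the last camera check agreed with a seated bar to about a pixel (2–3 mm), and no bystander or other bar had visibly moved.

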